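# Turn the bin tags to match the stock of plywood discs

### The arm

A 7-joint arm with a two-finger parallel gripper is mounted at the origin on the work surface. World frame = base frame: x ahead of the robot, y to its left, z up, the work surface at z = 0. Lengths are in m, angles in rad, forces in N, time in s.
With the tool pointing down it reaches from about 0.4 to 0.85 m from the base axis. Payload 10.4 kg.
Tool frame: the origin (TCP) lies midway between the tips of the shut fingers; the grasp point (between the pads) lies 19 mm behind it; z points along the fingers, y is the line along which they close (so a half turn about z gives the same grasp; the last joint's range is limited). The gripper opens to 87 mm and grips with 3 to 60 N. Pads are 19 mm wide; open, the fingers measure 117 mm over their backs; the gripper's body (75 mm by 190 mm) begins 51 mm behind the grasp point.
Start: joints at [1.283, 0.332, -0.065, 1.46, 0.022, 1.35, -0.088], TCP at [0.164, -0.603, 0.223] pointing down, gripper open.
Joint ranges: [-2.6, 2.6], [-0.5, 2.12], [-1.47, 1.34], [0.16, 2.42], [-1.27, 4.41], [0.06, 2.06], [-2.6, 2.6]. Speed limits (rad/s): [2.22, 2.22, 2.79, 2.79, 3.14, 3.14, 3.14].

### API

Orientations are given as a unit quaternion [x, y, z, w].
In Python, from bench import r gives the robot as it stands.
- The arm moves only by the tool move_arm, never from a script. Its argument "targets" is a list of rows, each a list of 3 entries, a list of its own where there are three numbers: the shift along the tool's x, y, z in cm, then the turn, a rotation vector about the tool's x, y, z in rad, then the opening in per cent of the stroke, from 0 (shut) to 100 (fully open). In form: [[[x, y, z], [wx, wy, wz], gripper], ...]. A call has 1 to 20 rows; each row shifts and turns the commanded pose from where the row before left it, along the tool's axes as they then stand; what a row does not reach is not made up. A row lasts 1/8 s, in which the tool goes at most 62.5 mm and 10.7 degrees, less where a joint would pass 70% of its speed; a pose out of reach is approached as far as the arm can. A call with a gripper value outside its range is refused whole. The fingers move at their own pace and stop on an object; "grip_force" is the grip in N (left out, the last holds). Time passes only in rows, so rows that do not move let the fingers close. It gives the time, the measured TCP pose, the force, the opening and the grip force at its end, in the units of the state.
- r.read_state(): the state, without advancing time (a new reading comes with each control period).
- r.camera(name): name is "side" or "top"; returns a dict with "image" (480x640x3 uint8, blue, green, red), "vertical_fov" (degrees; the focal length in pixels is half the picture's height over the tangent of half this angle, whatever the lens; pixels are square), "cx", "cy" (the principal point, pixels), "k1" (the pictures are not rectified: a ray, as slopes to the right and down, at radius r is drawn at 1 + k1 r^2 times it, then the intrinsics apply), "cam_to_world" (4x4, takes a point from camera to world coordinates). Camera axes: x right, y down, z forward; pixel columns grow to the right and rows downward; lengths in m; the calibration is good to about 2 mm. A picture is of the moment at which its call begins. There is no depth.
- r.close_job(): hands the job in; it is judged then, once.
The state is a dict: "time": time; "joint_positions": joint angles; "joint_vel": joint speeds; "joint_torque": joint torques, N m; "ee_pos": TCP position; "eef_rot": TCP orientation; "ft_force": force on the tool from outside, world axes, zero at the start; "torque": the same for the moment, N m; "width": finger opening in m; "grip_force": force on a finger pad.
Only numpy, scipy, OpenCV 4.12 (cv2) and the standard library are available. Lean on these libraries where they do the work, as an engineer would, in place of code of your own. Each camera call takes 0.05 s, during which the arm holds its last target. There are 200 camera calls.

### The job

Each bin on the board has a hinged tag in front of it that says full when it leans towards its bin with the round boss facing up, and not full when it leans away from its bin with the straight bar facing up. Gently push over, with the fingertips or the outside of the fingers and without pinching, every tag that is wrong, so that only a bin stacked up to its rim with discs is marked full and every other bin is marked not full, each tag lying right over. Leave the tags that are already right as they are, and do not shift any of the loose things standing on the board and bench.

Things in the scene. Friction and masses are not known exactly. Their poses are not given: they have to be found in the camera images.
- board: Fixed plywood board flat on the bench, 320 x 460 x 18 mm; origin at the centre of its underside. Its x axis points from the tags towards the bins (away from the robot), y along the row, z up. Four places 110 mm apart along y; in each stands a hinged tag on its block (75 mm to -x of the board's centre line) and, straight beyond it in +x, a bin. All blocks and bins are square to the board.
- block_1: Wooden block carrying tag_1, fixed on the board at any of the four places, 36 (x) x 62 (y) mm, 36 mm high; origin at the centre of its underside, axes as the board's. Hinge axis along y, 30 mm above the origin. Its tag, a flat plate 54 mm wide, 5 mm thick, free edge 55 mm from the hinge axis, speaks for the bin straight beyond (bin front 105 mm from the origin).
- tag_1 (a joint): Hinge of tag_1 (white, dark boss and bar). 0 = upright; positive = leaning to the bin (+x), raised round boss (32 mm) up: FULL; negative = leaning to the robot, raised bar (44 x 10 mm) up: NOT FULL. Stops at -0.55 and 0.55 rad, free edge then 29 mm to that side of the hinge and 47 mm above it. Loose hinge: pushed past upright, the tag (60 g) falls to its rigid other stop by itself.
- block_2: Wooden block carrying tag_2, fixed on the board at any of the four places, 36 (x) x 62 (y) mm, 36 mm high; origin at the centre of its underside, axes as the board's. Hinge axis along y, 30 mm above the origin. Its tag, a flat plate 54 mm wide, 5 mm thick, free edge 55 mm from the hinge axis, speaks for the bin straight beyond (bin front 105 mm from the origin).
- tag_2 (a joint): Hinge of tag_2 (white, dark boss and bar). 0 = upright; positive = leaning to the bin (+x), raised round boss (32 mm) up: FULL; negative = leaning to the robot, raised bar (44 x 10 mm) up: NOT FULL. Stops at -0.55 and 0.55 rad, free edge then 29 mm to that side of the hinge and 47 mm above it. Loose hinge: pushed past upright, the tag (60 g) falls to its rigid other stop by itself.
- block_3: Wooden block carrying tag_3, fixed on the board at any of the four places, 36 (x) x 62 (y) mm, 36 mm high; origin at the centre of its underside, axes as the board's. Hinge axis along y, 30 mm above the origin. Its tag, a flat plate 54 mm wide, 5 mm thick, free edge 55 mm from the hinge axis, speaks for the bin straight beyond (bin front 105 mm from the origin).
- tag_3 (a joint): Hinge of tag_3 (white, dark boss and bar). 0 = upright; positive = leaning to the bin (+x), raised round boss (32 mm) up: FULL; negative = leaning to the robot, raised bar (44 x 10 mm) up: NOT FULL. Stops at -0.55 and 0.55 rad, free edge then 29 mm to that side of the hinge and 47 mm above it. Loose hinge: pushed past upright, the tag (60 g) falls to its rigid other stop by itself.
- block_4: Wooden block carrying tag_4, fixed on the board at any of the four places, 36 (x) x 62 (y) mm, 36 mm high; origin at the centre of its underside, axes as the board's. Hinge axis along y, 30 mm above the origin. Its tag, a flat plate 54 mm wide, 5 mm thick, free edge 55 mm from the hinge axis, speaks for the bin straight beyond (bin front 105 mm from the origin).
- tag_4 (a joint): Hinge of tag_4 (white, dark boss and bar). 0 = upright; positive = leaning to the bin (+x), raised round boss (32 mm) up: FULL; negative = leaning to the robot, raised bar (44 x 10 mm) up: NOT FULL. Stops at -0.55 and 0.55 rad, free edge then 29 mm to that side of the hinge and 47 mm above it. Loose hinge: pushed past upright, the tag (60 g) falls to its rigid other stop by itself.
- bin_a_front (a point): Middle of the lower front edge (the side facing the tags) of the FULL bin: six plywood discs (84 mm across) stacked up to 19 mm above its rim. Grey open plastic bin 120 (x) x 100 (y) x 70 mm high, fixed on the board's top, at any of the four places.
- bin_b_front (a point): Middle of the lower front edge (the side facing the tags) of the bin that is not full: two plywood discs at the bottom. Grey open plastic bin 120 (x) x 100 (y) x 70 mm high, fixed on the board's top, at any of the four places.
- bin_c_front (a point): Middle of the lower front edge (the side facing the tags) of the bin that is not full: one plywood disc at the bottom. Grey open plastic bin 120 (x) x 100 (y) x 70 mm high, fixed on the board's top, at any of the four places.
- bin_d_front (a point): Middle of the lower front edge (the side facing the tags) of the bin that is not full: empty. Grey open plastic bin 120 (x) x 100 (y) x 70 mm high, fixed on the board's top, at any of the four places.
- dowel: Loose upright dowel, 20 mm across, 42 mm high, standing on the board midway between two neighbouring tags; origin at the centre of its underside. To be left alone.
- offcut: Loose plywood offcut 30 x 24 x 36 mm high, standing on the board midway between two neighbouring tags; origin at the centre of its underside. To be left alone.
- plug: Loose turned wooden plug, 24 mm across, 38 mm high, standing on the board midway between two neighbouring tags; origin at the centre of its underside. To be left alone.
- hammer: Loose hammer lying on the bench to the right of the board; to be left alone.
- loose_disc: Loose plywood disc, 90 mm across, 18 mm thick, lying on the bench to the left of the board; to be left alone.
- nail_jar: Glass jar 60 mm across, 80 mm high, on the bench to the right of the board; to be left alone.
- stop_block: Plywood block 90 x 35 x 30 mm high on the bench to the left of the board; to be left alone.

How it is judged:
By the outcome, as a careful person would: the job done as asked, in the order asked, and still so for the second after the job is handed in, with the robot touching nothing.
It also fails if it takes over 48 s, if anything falls off the work surface, if the arm or the gripper's body presses on something with over 40 N, if the wrist force passes 120 N, or if a joint passes its speed limit or range.

## Working session

There is one attempt and no reset: what is moved stays moved. The work goes in short steps, Python scripts to look and compute and a tool call to move; the robot and the scene stay as the last step left them, time stands still between calls to the robot, and variables do not carry over. Pictures are saved under pics/ and viewed, at most 10 in all, crops included, and the job is handed in when it is done.

Besides the shell and the picture viewer there is one more tool, called after "Request:" as name([rows], argument=value, ...), one row to a line, values as JSON. move_arm: Moves the arm, as the interface text tells. Its arguments: {"type":"object","properties":{"targets":{"type":"array"},"grip_force":{"type":"number"}},"required":["targets"]}

```bash
mkdir -p pics; python3 - <<'E'
from bench import r
import cv2,numpy as np
for n in("top","side"):
    c=r.camera(n); cv2.imwrite(f"pics/{n}0.png",c["image"]); print(n,c["vertical_fov"],c["cx"],c["cy"],c["k1"],np.round(c["cam_to_world"],3).tolist())
s=r.read_state();print(s["time"],s["ee_pos"],s["eef_rot"],s["width"])
E
```

```text
top 46.20583458990469 315.78505120743336 232.2287770504536 -0.02821363931734711 [[0.018, -0.991, 0.132, 0.309], [-1.0, -0.021, -0.016, 0.014], [0.018, -0.132, -0.991, 1.545], [0.0, 0.0, 0.0, 1.0]]
side 54.933155210199196 321.0664364432419 236.85609527713504 -0.01634242865298557 [[-0.687, -0.46, 0.563, -0.08], [-0.727, 0.45, -0.519, 0.567], [-0.014, -0.766, -0.643, 0.728], [0.0, 0.0, 0.0, 1.0]]
0.1 [ 0.16345717 -0.60289102  0.22184108] [ 9.91250380e-01  1.31993521e-01 -1.10094591e-04 -6.18410213e-04] 0.08697821385470195
```

View pics/top0.png

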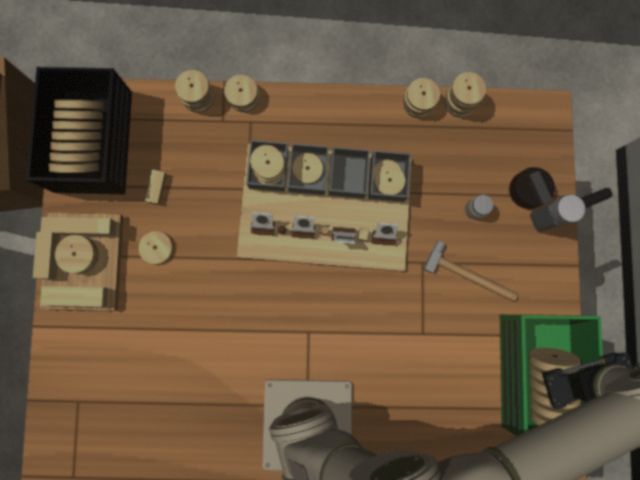

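View pics/side0.png

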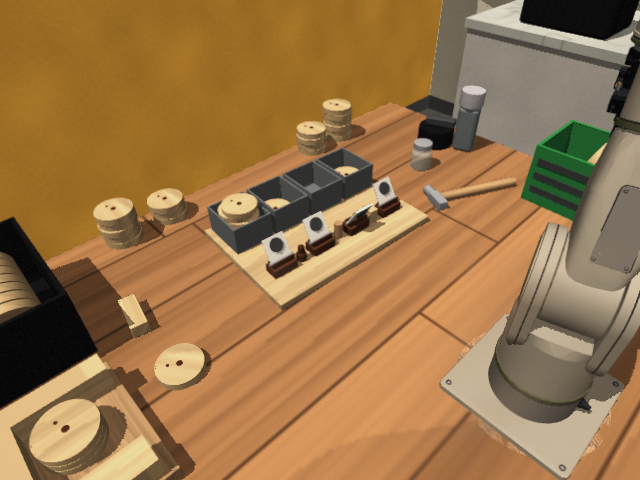

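The left bin's discs stand above its rim at top (268,162). Tags 1, 2 and 4 from the left show a boss, at (262,222), (302,226) and (385,233), and tag 3 shows a bar at (345,236). I'll zoom in to confirm and measure.

```bash
cat > h.py <<'E'
import numpy as np,cv2
def ray(c,u,v):
    f=240/np.tan(np.radians(c["vertical_fov"]/2)); k=c["k1"]
    d=np.array([(u-c["cx"])/f,(v-c["cy"])/f]); p=d.copy()
    for _ in range(10): p=d/(1+k*(p@p))
    T=np.array(c["cam_to_world"]); return T[:3,3],T[:3,:3]@np.array([p[0],p[1],1])
def onz(c,u,v,z):
    o,d=ray(c,u,v); return (o+d*(z-o[2])/d[2])
def proj(c,P):
    f=240/np.tan(np.radians(c["vertical_fov"]/2)); T=np.array(c["cam_to_world"])
    q=T[:3,:3].T@(np.asarray(P)-T[:3,3]); p=q[:2]/q[2]; p=p*(1+c["k1"]*(p@p))
    return p*f+[c["cx"],c["cy"]]
E
python3 - <<'E'
from bench import r
from h import *
t=r.camera("top");s=r.camera("side")
a=cv2.resize(t["image"][130:280,225:425],(800,600),interpolation=cv2.INTER_CUBIC);cv2.imwrite("pics/tz.png",a)
b=cv2.resize(s["image"][140:310,200:430],(800,591),interpolation=cv2.INTER_CUBIC);cv2.imwrite("pics/sz.png",b)
E
```

```text
(no output)
```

View pics/tz.png

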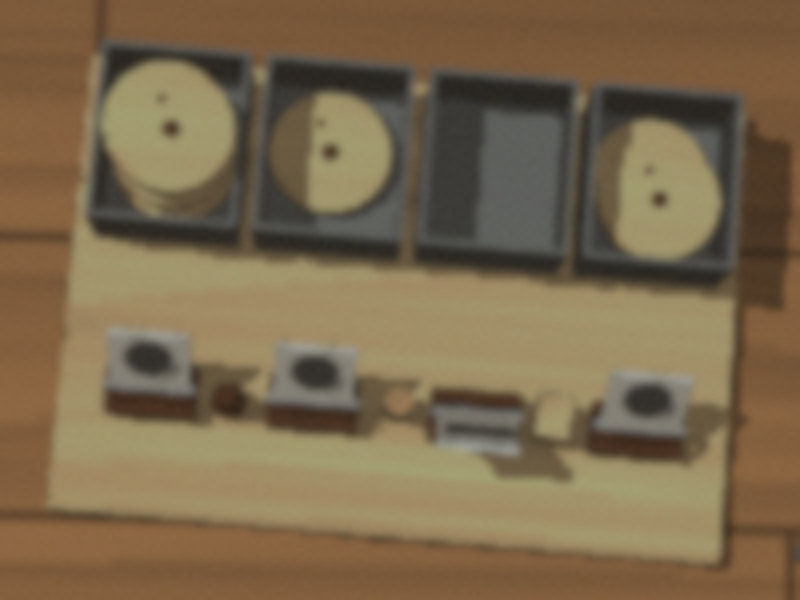

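View pics/sz.png

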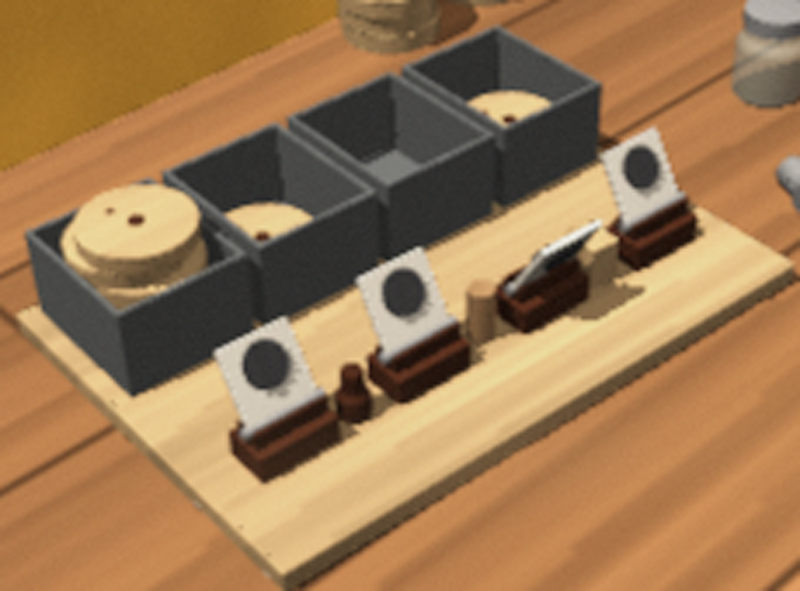

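The zooms confirm it: the full bin is the leftmost and its boss tag is right. Tag 2 (crop 316,372) and tag 4 (648,400) show a boss but stand before non-full bins, so they are wrong. Tag 3 shows a bar before the empty bin and is right.

```bash
python3 - <<'E'
from bench import r
from h import *
t=r.camera("top");s=r.camera("side")
U=lambda x,y:(225+(x+.5)/4-.5,130+(y+.5)/4-.5)
k=230/800
V=lambda x,y:(200+(x+.5)*k-.5,140+(y+.5)*170/591-.5)
P=lambda x,y,z:onz(t,*U(x,y),z)
nl,nr=P(48,510,.018),P(722,565,.018)
print("corners",nl.round(4),nr.round(4),np.linalg.norm(nl-nr))
print("side corner NL,NR (z=.018)",onz(s,*V(285,577),.018).round(4),onz(s,*V(797,266),.018).round(4))
ey=(nl-nr)/np.linalg.norm(nl-nr); ex=np.array([ey[1],-ey[0],0]); print("yaw",np.degrees(np.arctan2(ex[1],ex[0])))
bl=[(P(*a,.095)+P(*b,.095))/2 for a,b in [((106,328),(190,335)),((275,343),(358,348)),((608,372),(690,378))]]
sl=[(onz(s,*V(*a),.095)+onz(s,*V(*b),.095))/2 for a,b in [((215,354),(288,319)),((357,284),(424,249)),((600,153),(656,128))]]
c=(nl+nr)/2+ex*.16
print("centre",c)
for i,q,q2 in zip((0,1,3),bl,sl):
    pred=c+ex*(-.075+.029)+ey*(.165-.11*i)
    print(i+1,"free edge top",q.round(4),"side",q2.round(4),"pred",pred.round(4))
    print("   side-view proj px pred",proj(s,[*pred[:2],.095]).round(1))
E
```

```text
corners [0.4402 0.2037 0.018 ] [ 0.4117 -0.2553  0.018 ] 0.4599525246680187
side corner NL,NR (z=.018) [0.4395 0.2014 0.018 ] [ 0.4109 -0.2547  0.018 ]
yaw -3.5442664093352887
centre [ 0.58563457 -0.03569706  0.018     ]
1 free edge top [0.5515 0.1334 0.095 ] side [0.5485 0.1305 0.095 ] pred [0.5499 0.1318 0.018 ]
   side-view proj px pred [271.2 236.3]
2 free edge top [0.5446 0.0233 0.095 ] side [0.5407 0.0216 0.095 ] pred [0.5431 0.022  0.018 ]
   side-view proj px pred [311.2 215.9]
4 free edge top [ 0.5298 -0.1942  0.095 ] side [ 0.5309 -0.1999  0.095 ] pred [ 0.5295 -0.1975  0.018 ]
   side-view proj px pred [380.1 180.6]
```

Two views and the board geometry agree within 3 mm. I'll shut the fingers, square the tool to the board and go to a point above and behind tag 4.

Request:
move_arm([
  [[0,0,-1.5],[0,0,0.163],0],
  [[0,0,-1.5],[0,0,0.163],0],
  [[3.15,-3.56,0],[0,0,0],0],
  [[3.15,-3.56,0],[0,0,0],0],
  [[3.15,-3.56,0],[0,0,0],0],
  [[3.15,-3.56,0],[0,0,0],0],
  [[3.15,-3.56,0],[0,0,0],0],
  [[3.15,-3.56,0],[0,0,0],0],
  [[3.15,-3.56,0],[0,0,0],0],
  [[3.15,-3.56,0],[0,0,0],0],
  [[3.15,-3.56,0],[0,0,0],0],
  [[3.15,-3.56,0],[0,0,0],0],
  [[3.15,-3.56,0],[0,0,0],0],
  [[3.15,-3.56,0],[0,0,0],0],
  [[0,0,0],[0,0,0],0],
  [[0,0,0],[0,0,0],0],
])

```text
time: 2.3
ee_pos: [0.5667, -0.2005, 0.2523]
eef_rot: [1.0, -0.031, -0.0, 0.0]
ft_force: [-0.3, -0.3, 0.1]
width: 0.0005
grip_force: 0.0
```

```bash
cat > go.py <<'E'
from bench import r
from h import *
from scipy.spatial.transform import Rotation as R
def go():
    s=r.read_state(); Rm=R.from_quat(s["eef_rot"]); p=np.array(s["ee_pos"])
    a=np.radians(-3.54); ex=np.array([np.cos(a),np.sin(a),0]); ey=np.array([-np.sin(a),np.cos(a),0])
    print(s["time"],p.round(4),s["width"],np.round(s["ft_force"],2)); print(Rm.as_matrix().round(3))
    D=R.from_matrix(np.c_[ex,-ey,[0,0,-1]]); print("turn",(Rm.inv()*D).as_rotvec().round(4))
    for n,h in (("4",[.5006,-.1957]),("2",[.5142,.0238])):
        q=np.array([*h,0])
        for m,dx,z in (("above",.067,.20),("down",.067,.078),("push",-.003,.078)):
            print(n,m,(Rm.inv().apply(q+ex*dx+[0,0,z]-p)*100).round(2))
if __name__=="__main__": go()
E
python3 go.py
```

```text
2.3 [ 0.5667 -0.2005  0.2523] 0.0005414658839720216 [-0.31 -0.31  0.08]
[[ 0.998 -0.061 -0.001]
 [-0.061 -0.998 -0.   ]
 [-0.001  0.    -1.   ]]
turn [0.0005 0.0005 0.0003]
4 above [ 0.08 -0.07  5.23]
4 down [ 0.08 -0.08 17.43]
4 push [-6.92 -0.08 17.44]
2 above [  0.08 -22.07   5.22]
2 down [  0.09 -22.07  17.42]
2 push [ -6.91 -22.07  17.43]
```

Request:
move_arm([
  [[0.1,-0.1,3.5],[0,0,0],0],
  [[0,0,3.5],[0,0,0],0],
  [[0,0,3.5],[0,0,0],0],
  [[0,0,3.5],[0,0,0],0],
  [[0,0,3.4],[0,0,0],0],
  [[0,0,0],[0,0,0],0],
  [[-1,0,0],[0,0,0],0],
  [[-1,0,0],[0,0,0],0],
  [[-0.5,0,0],[0,0,0],0],
  [[-0.5,0,0],[0,0,0],0],
  [[-0.5,0,0],[0,0,0],0],
  [[-0.5,0,0],[0,0,0],0],
  [[-0.5,0,0],[0,0,0],0],
  [[-0.5,0,0],[0,0,0],0],
  [[-0.5,0,0],[0,0,0],0],
  [[-0.5,0,0],[0,0,0],0],
  [[-0.5,0,0],[0,0,0],0],
  [[-0.5,0,0],[0,0,0],0],
  [[0,0,0],[0,0,0],0],
])

```text
time: 4.68
ee_pos: [0.4989, -0.1948, 0.0791]
eef_rot: [1.0, -0.031, 0.001, 0.0]
ft_force: [3.7, 0.2, -0.5]
width: 0.0002
grip_force: 1.4
```

Request:
move_arm([
  [[2,0,0],[0,0,0],0],
  [[2,0,0],[0,0,0],0],
  [[2,0,-2],[0,0,0],0],
  [[1,0,-5],[0,0,0],0],
  [[0,0,-5],[0,0,0],0],
  [[0,-2.5,-2],[0,0,0],0],
  [[0,-4,0],[0,0,0],0],
  [[0,-4,0],[0,0,0],0],
  [[0,-4,0],[0,0,0],0],
  [[0,-4,0],[0,0,0],0],
  [[0,-3.5,0],[0,0,0],0],
  [[0,0,0],[0,0,0],0],
  [[0,0,0],[0,0,0],0],
])

```text
time: 6.3
ee_pos: [0.581, 0.0204, 0.2179]
eef_rot: [1.0, -0.03, -0.001, 0.0]
ft_force: [0.1, -0.6, 0.3]
width: 0.0006
grip_force: 0.0
```

```bash
python3 go.py; python3 - <<'E'
from bench import r
import cv2
b=r.camera("side")["image"][140:310,200:430];cv2.imwrite("pics/s1.png",cv2.resize(b,(800,591),interpolation=cv2.INTER_CUBIC))
E
```

```text
6.3 [0.581  0.0204 0.2179] 0.0005791356010085105 [ 0.07 -0.59  0.26]
[[ 0.998 -0.061 -0.001]
 [-0.061 -0.998 -0.001]
 [-0.001  0.001 -1.   ]]
turn [0.0006 0.0012 0.0008]
4 above [-1.000e-02  2.207e+01  1.800e+00]
4 down [1.000e-02 2.206e+01 1.400e+01]
4 push [-6.99 22.05 14.01]
2 above [0.01 0.07 1.79]
2 down [ 0.03  0.07 13.99]
2 push [-6.97  0.06 14.  ]
```

View pics/s1.png

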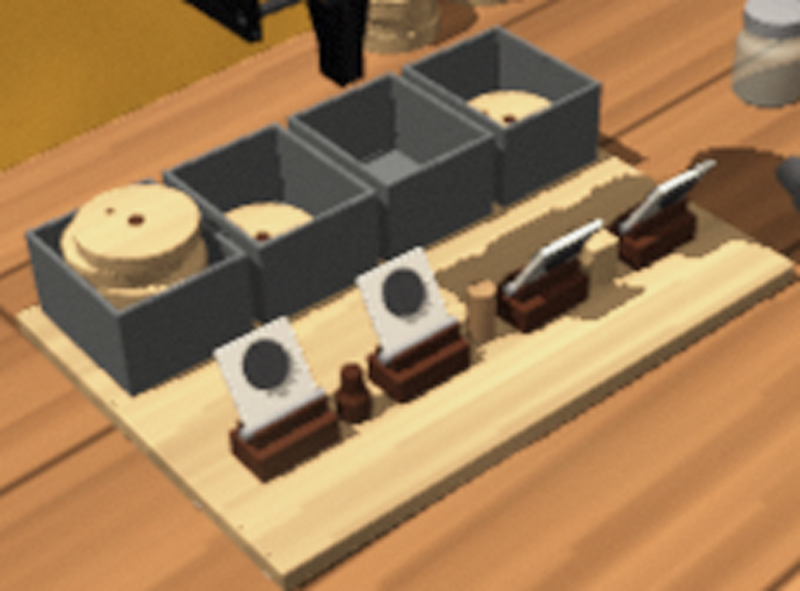

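Tag 4 (crop 665,195) now lies over with its bar up, and nothing else moved. The fingers are behind tag 2, so I'll repeat the push slightly shorter.

Request:
move_arm([
  [[0,0,3.5],[0,0,0],0],
  [[0,0,3.5],[0,0,0],0],
  [[0,0,3.5],[0,0,0],0],
  [[0,0,3.4],[0,0,0],0],
  [[0,0,0],[0,0,0],0],
  [[-1,0,0],[0,0,0],0],
  [[-1,0,0],[0,0,0],0],
  [[-0.5,0,0],[0,0,0],0],
  [[-0.5,0,0],[0,0,0],0],
  [[-0.5,0,0],[0,0,0],0],
  [[-0.5,0,0],[0,0,0],0],
  [[-0.5,0,0],[0,0,0],0],
  [[-0.5,0,0],[0,0,0],0],
  [[-0.5,0,0],[0,0,0],0],
  [[-0.5,0,0],[0,0,0],0],
  [[-0.5,0,0],[0,0,0],0],
  [[-0.2,0,0],[0,0,0],0],
  [[0,0,0],[0,0,0],0],
])

```text
time: 8.6
ee_pos: [0.5146, 0.0246, 0.0796]
eef_rot: [1.0, -0.031, 0.0, 0.0]
ft_force: [0.2, -0.2, 0.2]
width: 0.0006
grip_force: 0.0
```

Request:
move_arm([
  [[2,0,0],[0,0,0],0],
  [[2,0,0],[0,0,0],0],
  [[2,0,-2],[0,0,0],0],
  [[0.7,0,-5],[0,0,0],0],
  [[0,0,-5],[0,0,0],0],
  [[0,0,-4],[0,0,0],0],
  [[0,0,0],[0,0,0],0],
  [[0,0,0],[0,0,0],0],
])

```text
time: 9.6
ee_pos: [0.5813, 0.0204, 0.2387]
eef_rot: [1.0, -0.031, -0.0, 0.0]
ft_force: [0.1, -0.6, -0.7]
width: 0.0005
grip_force: 0.0
```

```bash
python3 - <<'E'
from bench import r
import cv2
b=r.camera("side")["image"][140:310,200:430];cv2.imwrite("pics/s2.png",cv2.resize(b,(800,591),interpolation=cv2.INTER_CUBIC))
E
```

```text
(no output)
```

View pics/s2.png

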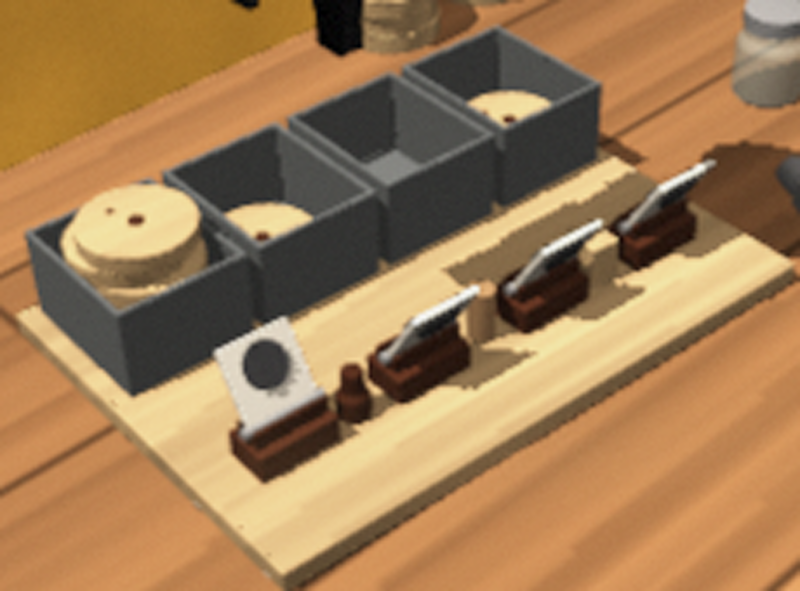

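Tags 2 (425,325), 3 (550,255) and 4 (665,195) all lie with the bar up. Tag 1 (265,365) still shows its boss, and the loose things are unmoved.

```bash
python3 -c "
from bench import r
print(r.close_job())"
```

```text
the job is handed in; nothing more can be done
None
```

I pushed over the two wrong tags, second and fourth from the left, so only the full bin on the left is marked full; the last picture shows nothing else on the board moved, and the job is handed in.

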